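# Change over the seal-engraving fixture: unbolt, swap the brass work, wedge and bolt it

## Robot

A 6-joint arm with a two-finger parallel gripper is mounted at the origin on a cart in front of the work surface, level with it; the furniture and walls round the work are solid. World frame = base frame: x ahead of the robot, y to its left, z up, the work surface at z = 0. Lengths are in mm, angles in rad, forces in N, time in s.
With the tool pointing down it reaches from about 300 to 775 mm from the base axis. Payload 14.6 kg.
Tool frame: the origin (TCP) lies midway between the tips of the shut fingers; the grasp point (between the pads) lies 19 mm behind it; z points along the fingers, y is the line along which they close (so a half turn about z gives the same grasp; the last joint's range is limited). The gripper opens to 94 mm and grips with 3 to 60 N. Pads are 16 mm wide; open, the fingers measure 119 mm over their backs; the gripper's body (75 mm by 177 mm) begins 78 mm behind the grasp point.
Start: joints at [1.221, 0.3, 1.521, -0, 1.321, -0.067], TCP at [153.473, 528.143, 205.446] pointing down, gripper open.
Joint ranges: [-3.03, 3.03], [-0.79, 2.21], [0.23, 2.52], [-1.04, 4.18], [0, 3.07], [-2.55, 2.55]. Speed limits (rad/s): [2.22, 2.22, 2.57, 3.14, 3.14, 3.14].

## Interface

Orientations are given as [roll, pitch, yaw] about the fixed x, y, z axes, in that order (R = Rz(yaw) Ry(pitch) Rx(roll)).
In Python, from cell import manip gives the robot as it stands.
- The arm moves only by the shell command python3 -m creep 'ROWS' [OPENING] [FORCE]. ROWS is text: rows parted by semicolons, each of 6 numbers parted by spaces: the shift along the tool's x, y, z normalised to -1 to 1, where 1 is 4 cm, then the turn, a rotation vector about the tool's x, y, z normalised to -1 to 1, where 1 is pi rad. In form: dx dy dz ax ay az; .... A call has 1 to 20 rows; each row shifts and turns the commanded pose from where the row before left it, along the tool's axes as they then stand; what a row does not reach is not made up. A row lasts 1/8 s, in which the tool goes at most 62.5 mm and 10.7 degrees, less where a joint would pass 70% of its speed; a pose out of reach is approached as far as the arm can. A call with a number of a shift or a turn outside -1 to 1 is refused whole. A call with a gripper value outside its range is refused whole. OPENING is the closure, from 0 (fully open) to 1 (shut), set as the call begins (- or left out, the last holds). The fingers move at their own pace and stop on an object; FORCE is the grip in N (left out, the last holds). Time passes only in rows, so rows that do not move let the fingers close. It gives the time, the measured TCP pose, the force, the opening and the grip force at its end, in the units of the state.
- manip.read_state(): the state, without advancing time (a new reading comes with each control period).
- manip.camera(name): name is "scene" or "top" or "wrist"; returns a dict with "color" (400x640x3 uint8, red, green, blue), "range_z" (400x640 float32, mm along the optical axis (not along the pixel's ray), 0 where there is no reading), "camera_matrix" (3x3 intrinsics, pixels), "T" (4x4, takes a point from camera to world coordinates). Camera axes: x right, y down, z forward; pixel columns grow to the right and rows downward; lengths in mm; the calibration is good to about 2 mm. A picture is of the moment at which its call begins.
- manip.sign_off(): hands the job in; it is judged then, once.
The state is a dict: "clock": time; "joints": joint angles; "qd": joint speeds; "effort": joint torques, N m; "eef_pos": TCP position; "eef_rot": TCP orientation; "wrist_force": force on the tool from outside, world axes, zero at the start; "moment": the same for the moment, N m; "finger_gap": finger opening in mm; "finger_force": force on a finger pad.
Only numpy, scipy, OpenCV 4.12 (cv2) and the standard library are available. Lean on these libraries where they do the work, as an engineer would, in place of code of your own. Each camera call takes 0.05 s, during which the arm holds its last target. There are 200 camera calls.

## Task

Change over the engraving fixture: draw its lock bolt, back off the thumb wedge, move the finished seals clamped in it to the wooden tray, and load every brass blank from the worktop in a nest that fits it (oblong blocks in the wide nests, round blanks in the narrow ones), all lying flat. Then slide the wedge along its ramp until it jams the clamp bar fast against all the blanks, and push the bolt back across behind the wedge until its tip is fully home in the keeper. Leave the solder spool and the compound bar beside the fixture where they are.

Things in the scene. Friction and masses are not known exactly. Their poses are not given: they have to be found in the camera images.
- fixture: Low wedge-clamp fixture, fixed. Origin on the worktop; base plate 12 mm thick, x -80..82, y -4..150 and x -21..73, y -142..-4 mm. x points roughly at the robot, from the ramp (far) to the fixed jaw (near); y to the robot's right along the bar; z up. Fixed jaw and the 4 mm ribs between nests are 8 mm high; ribs at y 68, 8, -52, -92, -132. Below: fixture axes, heights above the plate's top.
- keeper (a point): Mouth of the keeper hole, in the ramp fence in line with the bolt. The fence is 14 mm high and 13 mm thick; its face, the ramp, runs along fixture x = -28.8 mm - 0.2 y from y 0 to 144 mm. A boss behind the keeper is 18 mm high.
- wide_nest_1 (a point): Where the centre of a seated oblong block's underside belongs in the wide nest next to the bolt, on the plate's top; axes as the fixture's. The nest is 56 mm long in y between ribs; its straight back face lies 15 mm beyond this point in +x.
- wide_nest_2 (a point): The same for the second wide nest.
- narrow_nest_1 (a point): Where the centre of a seated round blank's underside belongs in the narrow nest next to the wide ones, on the plate's top; axes as the fixture's. The nest is 36 mm long in y between ribs; its straight back face lies 15 mm beyond this point in +x. Off-centre within the ribs is fine.
- narrow_nest_2 (a point): The same for the outer narrow nest.
- clamp_bar: Sliding steel bar 20 (x) x 196 (y) x 8 mm before the nests (y -130..66), with a rear wall 14 mm high for the wedge at y -4..66 (its rear face 22 mm behind the origin). Slides only along x; springs (1.5..3 N) push it back (-x) when the wedge is off. Origin: under the 20 mm bar's centre. Its fixture x: -9 mm fully back (9 mm of play for blanks), 0 touching seated blanks, +4 at most. Starts clamped.
- wedge: Loose wedge in the channel between ramp and bar; axes as the fixture's. 72 mm long (y -36..36), 12 high, 8 thick at the thin -y end, 22.4 at the heel; origin under mid-length, straight face x +10, slope 1:5 on the ramp. Starts at y 45, bolt behind its heel. Back at y 92 the bar is free; pushed to -y (1 mm +x per 5 mm) it drives the bar and jams near y 42. Self-locking: holds after a 15..30 N push.
- wedge_tab (a point): Centre of the top of the wedge's upright thumb tab, 12 (x) x 18 (y) mm, over the heel with its rear (+y) face flush with the heel; top 40 mm above the plate, 28 mm above the wedge.
- lock_bolt (a joint): Travel of the lock bolt, a 10 mm round steel bar sliding along the fixture's x at y 88, axis 8 mm above the plate: 0 drawn back, 42 mm fully home (starts at 40..42); grows as it goes to -x (away from the robot), across the channel behind the wedge's heel; the last 13 mm are in the keeper. Friction 1.5 N, stays where left. A wedge that is not far enough in blocks it.
- bolt_knob (a point): Centre of the top of the bolt's upright knob, 14 mm in diameter, top 41 mm above the plate. Fixture x 62 mm drawn back, 20 mm home. It moves between two straps 16 mm high, 20 mm wide in y, at x 6..14 and 70..78 mm. Push it towards -x from behind, or pinch it above the straps.
- block0: Oblong brass block 30 x 50 x 20 mm (its x, y, z), about 0.26 kg; origin at the centre of its underside. Seats with its 50 mm side along the bar, either way round. May be absent.
- block1: A second block like block0. May be absent.
- round0: Round brass blank, 30 mm in diameter, 20 mm high, about 0.13 kg, standing flat; origin at the centre of its underside. May be absent.
- round1: A second round blank like round0. May be absent.
- seal0: Finished seal clamped in narrow_nest_1 at the start: a round blank (same size and origin) with an engraved face. May be absent.
- seal1: The same in narrow_nest_2. May be absent; one or two seals are there.
- tray_in (a point): Centre of the inner floor, 4 mm above the worktop, of the open wooden tray, 82 (x) x 88 (y) mm inside, walls 4 mm thick with the rim 16 mm above the worktop; axes as the tray's. It does not move.
- solder_spool: Bystander: small spool of solder wire standing behind the fixture, 38 mm in diameter, 28 mm high, loose.
- wax_bar: Bystander: paper-wrapped polishing compound bar to the right of the fixture, 31 x 71 x 23 mm, loose.
- motor_control: Bystander: fixed motor control box left of the fixture, behind where blanks lie: its x -48..87, y -59..59 mm, top 78 mm above the worktop, knobs to x -68 on its front; a thin lead (up to 27 mm high) runs from it towards the robot. A blank knocked up against either must be drawn clear or gripped from another side: the gripper's body may meet the box.

How it is judged (in metres and radians):
On the way, in this order (a step that is already met when the one before it is completed fails the run):
1. the finished seals lie in the tray and every blank lies flat in a nest that fits it (x of seal0 in the frame of tray_in between -0.035 and 0.035 m and y of seal0 in the frame of tray_in between -0.038 and 0.038 m and z of seal0 in the frame of tray_in between -0.005 and 0.005 m and angle between the z axis of each of seal0, seal1 and the z axis of fixture, either way round below 0.1 rad and x of seal1 in the frame of tray_in between -0.035 and 0.035 m and y of seal1 in the frame of tray_in between -0.038 and 0.038 m and z of seal1 in the frame of tray_in between -0.005 and 0.005 m and ((x of block0 in the frame of wide_nest_1 between -0.012 and 0.012 m and y of block0 in the frame of wide_nest_1 between -0.0045 and 0.0045 m and z of block0 in the frame of wide_nest_1 between -0.003 and 0.003 m) or (x of block0 in the frame of wide_nest_2 between -0.012 and 0.012 m and y of block0 in the frame of wide_nest_2 between -0.0045 and 0.0045 m and z of block0 in the frame of wide_nest_2 between -0.003 and 0.003 m)) and angle between the z axis of each of block0, block1, round0, round1 and the z axis of fixture, either way round below 0.08 rad and angle between the x axis of each of block0, block1 and the x axis of fixture, either way round below 0.12 rad and ((x of block1 in the frame of wide_nest_1 between -0.012 and 0.012 m and y of block1 in the frame of wide_nest_1 between -0.0045 and 0.0045 m and z of block1 in the frame of wide_nest_1 between -0.003 and 0.003 m) or (x of block1 in the frame of wide_nest_2 between -0.012 and 0.012 m and y of block1 in the frame of wide_nest_2 between -0.0045 and 0.0045 m and z of block1 in the frame of wide_nest_2 between -0.003 and 0.003 m)) and ((x of round0 in the frame of narrow_nest_1 between -0.012 and 0.012 m and y of round0 in the frame of narrow_nest_1 between -0.0045 and 0.0045 m and z of round0 in the frame of narrow_nest_1 between -0.003 and 0.003 m) or (x of round0 in the frame of narrow_nest_2 between -0.012 and 0.012 m and y of round0 in the frame of narrow_nest_2 between -0.0045 and 0.0045 m and z of round0 in the frame of narrow_nest_2 between -0.003 and 0.003 m)) and ((x of round1 in the frame of narrow_nest_1 between -0.012 and 0.012 m and y of round1 in the frame of narrow_nest_1 between -0.0045 and 0.0045 m and z of round1 in the frame of narrow_nest_1 between -0.003 and 0.003 m) or (x of round1 in the frame of narrow_nest_2 between -0.012 and 0.012 m and y of round1 in the frame of narrow_nest_2 between -0.0045 and 0.0045 m and z of round1 in the frame of narrow_nest_2 between -0.003 and 0.003 m))), for 0.2 s.
2. the wedge jams the bar against every blank (((x of block0 in the frame of wide_nest_1 between -0.002 and 0.002 m and y of block0 in the frame of wide_nest_1 between -0.0045 and 0.0045 m and z of block0 in the frame of wide_nest_1 between -0.003 and 0.003 m) or (x of block0 in the frame of wide_nest_2 between -0.002 and 0.002 m and y of block0 in the frame of wide_nest_2 between -0.0045 and 0.0045 m and z of block0 in the frame of wide_nest_2 between -0.003 and 0.003 m)) and angle between the z axis of each of block0, block1, round0, round1 and the z axis of fixture, either way round below 0.08 rad and angle between the x axis of each of block0, block1 and the x axis of fixture, either way round below 0.06 rad and ((x of block1 in the frame of wide_nest_1 between -0.002 and 0.002 m and y of block1 in the frame of wide_nest_1 between -0.0045 and 0.0045 m and z of block1 in the frame of wide_nest_1 between -0.003 and 0.003 m) or (x of block1 in the frame of wide_nest_2 between -0.002 and 0.002 m and y of block1 in the frame of wide_nest_2 between -0.0045 and 0.0045 m and z of block1 in the frame of wide_nest_2 between -0.003 and 0.003 m)) and ((x of round0 in the frame of narrow_nest_1 between -0.002 and 0.002 m and y of round0 in the frame of narrow_nest_1 between -0.0045 and 0.0045 m and z of round0 in the frame of narrow_nest_1 between -0.003 and 0.003 m) or (x of round0 in the frame of narrow_nest_2 between -0.002 and 0.002 m and y of round0 in the frame of narrow_nest_2 between -0.0045 and 0.0045 m and z of round0 in the frame of narrow_nest_2 between -0.003 and 0.003 m)) and ((x of round1 in the frame of narrow_nest_1 between -0.002 and 0.002 m and y of round1 in the frame of narrow_nest_1 between -0.0045 and 0.0045 m and z of round1 in the frame of narrow_nest_1 between -0.003 and 0.003 m) or (x of round1 in the frame of narrow_nest_2 between -0.002 and 0.002 m and y of round1 in the frame of narrow_nest_2 between -0.0045 and 0.0045 m and z of round1 in the frame of narrow_nest_2 between -0.003 and 0.003 m)) and contact force between wedge and clamp_bar above 6 N and x of clamp_bar in the frame of fixture between -0.002 and 0.002 m), for 0.3 s.
3. the bolt is home in the keeper behind the wedge (value of joint lock_bolt above 0.0395 m), for 0.2 s.
At the end, for the whole second after the job is handed in: Seals flat in the tray; every blank flat (5 deg) in a nest that fits it, pressed home by the bar (2 mm to the jaw, 4.5 mm along it, blocks square to 3.5 deg); hand off, the wedge bears on the bar with over 6 N and the bar stands within 2 mm of touching seated blanks; bolt over 39.5 of 42 mm (all of step 2 and x of seal0 in the frame of tray_in between -0.035 and 0.035 m and y of seal0 in the frame of tray_in between -0.038 and 0.038 m and z of seal0 in the frame of tray_in between -0.005 and 0.005 m and angle between the z axis of each of seal0, seal1 and the z axis of fixture, either way round below 0.1 rad and x of seal1 in the frame of tray_in between -0.035 and 0.035 m and y of seal1 in the frame of tray_in between -0.038 and 0.038 m and z of seal1 in the frame of tray_in between -0.005 and 0.005 m and value of joint lock_bolt above 0.0395 m and linear speed of each of wedge, clamp_bar below 0.01 m/s).
It fails at once if the solder spool or the compound bar is shoved more than 6 cm (distance of any of solder_spool, wax_bar from where it was at the start of the episode above 0.06 m).
Of seal0, seal1 only 1 to 2 are there at a start; the rules pass over those that are not, and their reading is None.
Of block0, block1, round0, round1 only 2 to 4 are there at a start; the rules pass over those that are not, and their reading is None.
At some moment in a run one of block0, block1, round0, round1 may be knocked a few centimetres aside while the robot is not near it.
Once in a run the grip may slacken for a moment while it holds something.
It also fails if it takes over 210 s, if anything falls off the work surface, if the arm or the gripper's body presses on something with over 40 N, if the wrist force passes 120 N, or if a joint passes its speed limit or range.

## Working session

There is one attempt and no reset: what is moved stays moved. The work goes in short steps, Python scripts to look and compute and a shell command to move; the robot and the scene stay as the last step left them, time stands still between calls to the robot, and variables do not carry over. Pictures are saved under pics/ and viewed, at most 14 in all, crops included, and the job is handed in when it is done.

```bash
ls; mkdir -p pics
cat > h.py <<'E'
from cell import manip
import numpy as np, cv2
from scipy.spatial.transform import Rotation as R
def shot(name,fn=None,crop=None,scale=1):
    c=manip.camera(name); np.savez('/tmp/%s.npz'%name,**c)
    if fn:
        im=c['color'][:,:,::-1]
        if crop: im=im[crop[1]:crop[3],crop[0]:crop[2]]
        cv2.imwrite('pics/'+fn,cv2.resize(im,None,fx=scale,fy=scale,interpolation=cv2.INTER_CUBIC))
    return c
def cloud(c):
    K=c['camera_matrix'];z=c['range_z'];v,u=np.mgrid[:z.shape[0],:z.shape[1]]
    p=np.stack([(u-K[0,2])/K[0,0]*z,(v-K[1,2])/K[1,1]*z,z],-1)
    w=p@c['T'][:3,:3].T+c['T'][:3,3]; w[z<=0]=np.nan; return w
def onplane(c,u,v,h):
    K=c['camera_matrix'];d=c['T'][:3,:3]@np.array([(u-K[0,2])/K[0,0],(v-K[1,2])/K[1,1],1]);o=c['T'][:3,3]
    return o+d*(h-o[2])/d[2]
E
python3 - <<'E'
from h import *
s=manip.read_state();print(s)
c=shot('top','top1.png',None,1.25);shot('scene','scene1.png',None,1.25)
print(c['T'].round(3),c['camera_matrix'])
E
```

```text
pics
{'clock': 0.0, 'joints': array([ 1.22137346e+00,  3.00482321e-01,  1.52156755e+00, -1.21846903e-06,
        1.32074569e+00, -6.66264266e-02]), 'qd': array([-0.00027975, -0.00026116, -0.00075752, -0.00018624, -0.00027922,
        0.00024374]), 'effort': array([-1.01110843e-03, -5.31799793e+01, -3.52731085e+01,  7.06894859e-02,
        2.43659673e-02, -1.68386773e-04]), 'eef_pos': array([153.39758777, 527.8941437 , 204.88591499]), 'eef_rot': array([-3.14039233e+00, -7.89086400e-05,  2.85879647e+00]), 'wrist_force': array([-0.19503408,  0.11347727,  0.10701654]), 'moment': array([ 0.01535717, -0.00090797,  0.03125808]), 'finger_force': 0.0, 'finger_gap': 94.20578706683334}
[[ 8.000000e-03 -9.920000e-01  1.240000e-01  3.270500e+02]
 [-1.000000e+00 -8.000000e-03  2.000000e-03 -7.001300e+01]
 [-1.000000e-03 -1.250000e-01 -9.920000e-01  1.299146e+03]
 [ 0.000000e+00  0.000000e+00  0.000000e+00  1.000000e+00]] [[451.45226224   0.         314.6957511 ]
 [  0.         451.45226224 202.17852111]
 [  0.           0.           1.        ]]
```

View pics/top1.png

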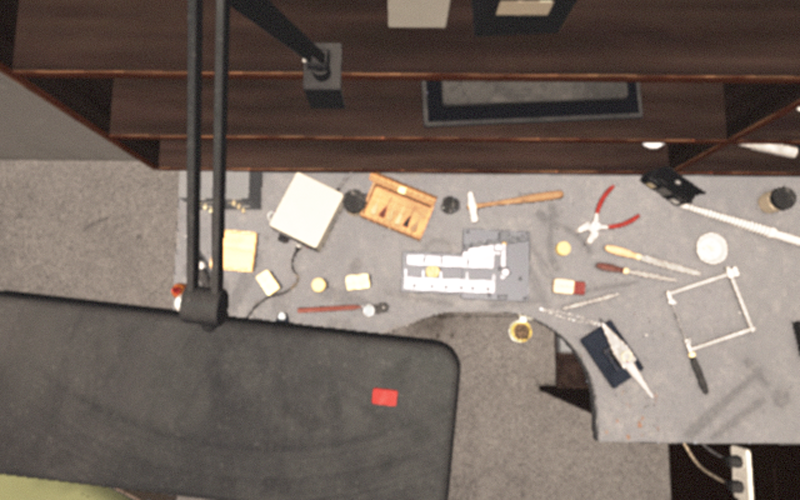

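View pics/scene1.png

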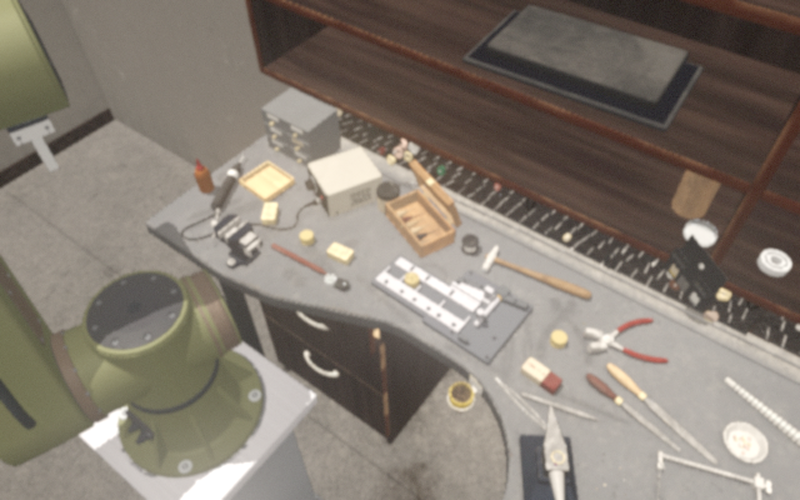

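The top view shows the tray at (238,250), blocks at (267,283) and (357,282), rounds at (318,285) and (564,248), and the fixture spanning x 403–530 with one seal at (432,271). The wax bar is at (568,286) and the spool at (450,205).

Run:
```python
from h import *
c=dict(np.load('/tmp/top.npz'));w=cloud(c)
for n,(u,v),h in [('tray',(238,250),4),('blkA',(267,283),20),('rndA',(318.5,285),20),('blkB',(357,282),20),('rndB',(564,248),20),('seal',(432,271),32),('wax',(568,286),23),('spool',(450,205),28)]:
    u/=1.25;v/=1.25
    print(n,onplane(c,u,v,h).round(0),w[int(v),int(u)].round(0))
cw=manip.camera('wrist');np.savez('/tmp/wrist.npz',**cw)
T=cw['T'];s=manip.read_state();Rt=R.from_euler('xyz',s['eef_rot']).as_matrix()
print('cam in tool',(Rt.T@T[:3,:3]).round(3),(Rt.T@(T[:3,3]-s['eef_pos'])).round(1),cw['camera_matrix'][0])
im=c['color'][140:260,140:480,::-1];cv2.imwrite('pics/t1c.png',cv2.resize(im,None,fx=2.35,fy=2.35,interpolation=cv2.INTER_CUBIC))
```

```text
tray [493. 292.   4.] [493. 294.   2.]
blkA [416. 219.  20.] [417. 221.  19.]
rndA [412. 102.  20.] [412. 104.  21.]
blkB [420.  15.  20.] [421.  16.  23.]
rndB [ 502. -457.   20.] [ 503. -457.   20.]
seal [ 445. -155.   32.] [ 448. -153.   30.]
wax [ 415. -463.   23.] [ 417. -461.   25.]
spool [ 598. -196.   28.] [ 598. -196.   29.]
cam in tool [[-0.    -0.962 -0.275]
 [ 1.     0.    -0.002]
 [ 0.002 -0.275  0.962]] [  81.2    1.2 -179.7] [300.37885452   0.         319.95054011]
```

```bash
python3 -m creep '0 0 0 0 0 0' 2>&1; python3 -m creep --help 2>&1 | head -20
```

```text
clock: 0.28
eef_pos: [153.4, 528.1, 205.2]
eef_rot: [-3.141, -0.0, 2.859]
wrist_force: [0.5, -0.3, -0.2]
finger_gap: 93.6
finger_force: 0.0
$: bad value
```

```bash
python3 -m creep '0 0 0 0 0 0.0586;0 0 0 0 0 0.0586;0 0 0 0 0 0.0586;0 0 0 0 0 0.0586;0 0 0 0 0 0.0586;0 0 0 0 0 0.0586;0 0 0 0 0 0.0586'; python3 -m creep '-0.99 0.397 0 0 0 0;-0.99 0.397 0 0 0 0;-0.99 0.397 0 0 0 0;-0.99 0.397 0 0 0 0;-0.99 0.397 0 0 0 0;-0.99 0.397 0 0 0 0;-0.99 0.397 0 0 0 0;-0.99 0.397 0 0 0 0;-0.99 0.397 0 0 0 0;-0.99 0.397 0 0 0 0;-0.99 0.397 0 0 0 0;-0.99 0.397 0 0 0 0;-0.99 0.397 0 0 0 0;-0.99 0.397 0 0 0 0;-0.99 0.397 0 0 0 0;-0.99 0.397 0 0 0 0;-0.99 0.397 0 0 0 0;-0.99 0.397 0 0 0 0;-0.99 0.397 0 0 0 0;0 0 0 0 0 0'
python3 - <<'E'
from h import *
c=shot('wrist','w1.png',None,1.25)
E
```

```text
clock: 1.15
eef_pos: [153.4, 528.1, 205.3]
eef_rot: [-3.142, 0.0, 1.564]
wrist_force: [-1.4, -0.2, 0.0]
finger_gap: 93.9
finger_force: 0.0
clock: 3.65
eef_pos: [454.9, -226.3, 204.8]
eef_rot: [-3.141, -0.0, 1.568]
wrist_force: [-1.0, 0.8, 0.5]
finger_gap: 93.9
finger_force: 0.0
```

View pics/w1.png

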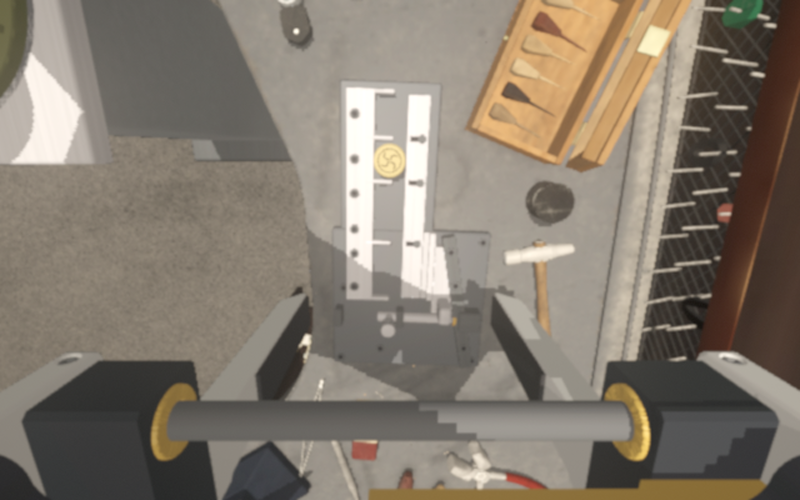

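The wrist view shows one seal at (389,161), lying in narrow_nest_1. Ribs are at rows 92, 138, 183, 242 and 297, and the bolt knob is at (388,331), with the wedge at about (445,270).

Run:
```python
from h import *
c=dict(np.load('/tmp/wrist.npz'));im=c['color'][:,:,::-1]
a=cv2.resize(im[60:180,260:400],None,fx=4.2,fy=4.2,interpolation=cv2.INTER_CUBIC);b=cv2.resize(im[175:295,260:400],None,fx=4.2,fy=4.2,interpolation=cv2.INTER_CUBIC)
cv2.imwrite('pics/w1a.png',a);cv2.imwrite('pics/w1b.png',b)
```

```text
(no output)
```

View pics/w1a.png

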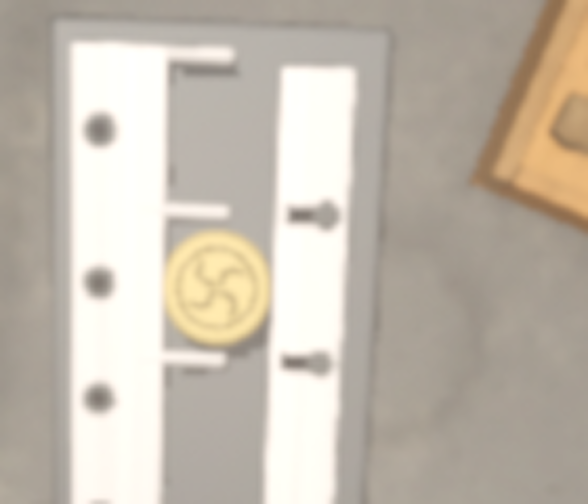

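View pics/w1b.png

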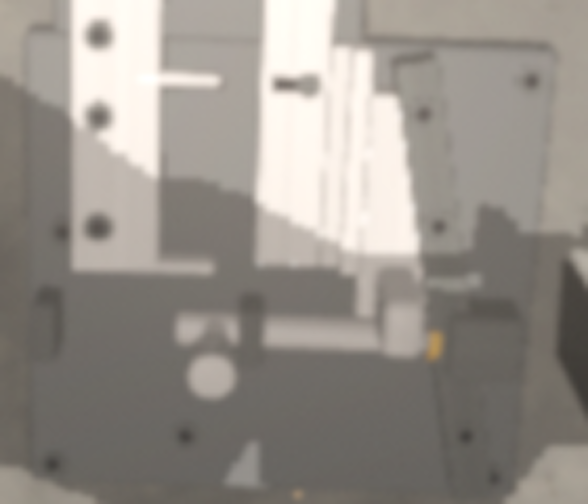

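```bash
cat >> h.py <<'E'
def fit(P,F):
    P,F=np.array(P),np.array(F);pc,fc=P.mean(0),F.mean(0)
    H=((F-fc).T@(P-pc));th=np.arctan2(H[0,1]-H[1,0],H[0,0]+H[1,1])
    Q=np.array([[np.cos(th),-np.sin(th)],[np.sin(th),np.cos(th)]])
    t=pc-Q@fc;return th,t,(P-(F@Q.T+t))
E
python3 - <<'E'
from h import *
c=dict(np.load('/tmp/wrist.npz'));w=cloud(c)
a=[(55,18,73,-142,12),(390,30,-21,-142,12),(168,54,40,-132,20),(166,211,40,-92,20),(163,357,40,-52,20)]
b=[(28,28,82,-4,12),(555,47,-80,-4,12),(158,79,40,8,20),(157,267,40,68,20)]
P=[];F=[]
for L,v0 in((a,60),(b,175)):
    for u,v,x,y,h in L: P.append(onplane(c,260+u/4.2-.4,v0+v/4.2-.4,h)[:2]);F.append((x,y))
th,t,r=fit(P,F);print(th,t,r.round(1))
Q=np.array([[np.cos(th),-np.sin(th)],[np.sin(th),np.cos(th)]])
fx=lambda p:Q.T@(p[:2]-t)
for n,u,v,v0,h in(('seal',217,287,60,32),('knob',211,377,175,53),('tab',403,330,175,52),('bolt end',180,330,175,22)):
    p=onplane(c,260+u/4.2-.4,v0+v/4.2-.4,h);print(n,p.round(1),fx(p).round(1),w[int(v0+v/4.2),int(260+u/4.2)].round(1))
z=w[...,2];m=(abs(w[...,0]-445)<100)&(abs(w[...,1]+225)<150)
h,e=np.histogram(z[m],np.arange(-10,60,2));print(dict(zip(e,h)))
E
```

```text
3.101766388340382 [ 466.08542897 -228.54146032] [[ 1.6 -1.1]
 [-1.5 -0.7]
 [-0.  -0. ]
 [ 0.1 -0. ]
 [-0.   0.3]
 [ 1.6  0.5]
 [-1.5  0.7]
 [-0.5  0.3]
 [ 0.1  0.1]]
seal [ 444.1 -155.1   32. ] [ 24.9 -72.6] [ 443.8 -155.1   33.1]
knob [ 441.2 -315.5   53. ] [21.4 87.9] [ 441.5 -313.9   55.2]
tab [ 496.6 -301.3   52. ] [-33.3  71.4] [ 495.8 -300.6   53. ]
bolt end [ 430.4 -315.2   22. ] [32.2 88. ] [ 430.1 -312.8   26.6]
{np.int64(-10): np.int64(3), np.int64(-8): np.int64(5), np.int64(-6): np.int64(60), np.int64(-4): np.int64(37), np.int64(-2): np.int64(3191), np.int64(0): np.int64(8339), np.int64(2): np.int64(391), np.int64(4): np.int64(73), np.int64(6): np.int64(180), np.int64(8): np.int64(87), np.int64(10): np.int64(2760), np.int64(12): np.int64(8371), np.int64(14): np.int64(502), np.int64(16): np.int64(105), np.int64(18): np.int64(1782), np.int64(20): np.int64(4944), np.int64(22): np.int64(548), np.int64(24): np.int64(850), np.int64(26): np.int64(1014), np.int64(28): np.int64(305), np.int64(30): np.int64(377), np.int64(32): np.int64(418), np.int64(34): np.int64(39), np.int64(36): np.int64(37), np.int64(38): np.int64(154), np.int64(40): np.int64(292), np.int64(42): np.int64(20), np.int64(44): np.int64(20), np.int64(46): np.int64(17), np.int64(48): np.int64(22), np.int64(50): np.int64(67), np.int64(52): np.int64(131), np.int64(54): np.int64(27), np.int64(56): np.int64(0)}
```

```bash
cat > d.py <<'E'
# usage: d.py f|w x y z [yaw]  -> tool-frame move needed, units (after turning to yaw)
import sys
from h import *
TH=3.1018;T0=np.array([466.1,-228.5])
Q=np.array([[np.cos(TH),-np.sin(TH)],[np.sin(TH),np.cos(TH)]])
if __name__=='__main__':
    s=manip.read_state();p=s['eef_pos'];yaw=s['eef_rot'][2]
    a=[float(v) for v in sys.argv[2:]]
    xy=Q@np.array(a[:2])+T0 if sys.argv[1]=='f' else np.array(a[:2])
    ty=a[3] if len(a)>3 else yaw
    d=np.r_[xy,a[2]]-p; M=(R.from_euler('z',ty)*R.from_euler('x',np.pi)).as_matrix()
    print('turn',((-(ty-yaw))/np.pi).round(4),'shift',(M.T@d/40).round(3),'now fix',(Q.T@(p[:2]-T0)).round(1),'z',p[2].round(1),'t',round(s['clock'],1))
E
python3 d.py f 20.5 88 80 1.531
```

```text
turn 0.012 shift [-2.275 -0.22   3.122] now fix [11.7 -3. ] z 204.9 t 3.7
```

```bash
python3 -m creep '0 0 0 0 0 0.012;-0.57 -0.055 0.78 0 0 0;-0.57 -0.055 0.78 0 0 0;-0.57 -0.055 0.78 0 0 0;-0.57 -0.055 0.78 0 0 0;0 0 0 0 0 0' 0.5; python3 d.py f 20.5 88 33 1.531
```

```text
clock: 4.45
eef_pos: [441.3, -314.6, 79.0]
eef_rot: [-3.139, -0.002, 1.532]
wrist_force: [0.5, 0.0, 0.4]
finger_gap: 47.0
finger_force: 0.0
turn 0.0002 shift [-0.025  0.022  1.149] now fix [21.4 87. ] z 79.0 t 4.5
```

```bash
python3 -m creep '-0.02 0.02 0.57 0 0 0;0 0 0.57 0 0 0;0 0 0 0 0 0'; python3 -m creep '0 0 0 0 0 0;0 0 0 0 0 0;0 0 0 0 0 0;0 0 0 0 0 0' 0.9 15; python3 d.py f 61.5 88 33 1.531
```

```text
clock: 4.82
eef_pos: [443.2, -314.8, 35.3]
eef_rot: [-3.141, -0.001, 1.533]
wrist_force: [0.1, -0.5, -0.5]
finger_gap: 46.8
finger_force: 0.0
clock: 5.32
eef_pos: [443.2, -316.2, 35.4]
eef_rot: [3.141, 0.0, 1.532]
wrist_force: [-0.5, 0.8, 3.6]
finger_gap: 13.6
finger_force: 15.0
turn 0.0004 shift [ 0.013 -1.054  0.061] now fix [19.4 88.5] z 35.4 t 5.3
```

```bash
python3 -m creep '0 -0.26 0 0 0 0;0 -0.26 0 0 0 0;0 -0.26 0 0 0 0;0 -0.26 0 0 0 0;0 0 0 0 0 0;0 0 0 0 0 0'; python3 d.py f 61.5 88 33 1.531
```

```text
clock: 6.08
eef_pos: [401.6, -314.6, 35.5]
eef_rot: [3.14, 0.001, 1.532]
wrist_force: [4.9, 0.9, 2.7]
finger_gap: 13.5
finger_force: 15.0
turn 0.0003 shift [ 0.016 -0.011  0.061] now fix [61.  88.6] z 35.5 t 6.1
```

```bash
python3 -m creep '0 0 0 0 0 0;0 0 0 0 0 0;0 0 -0.6 0 0 0;0 0 -0.6 0 0 0' 0.6; python3 d.py f -33 49 72 1.531
```

```text
clock: 6.58
eef_pos: [401.0, -314.3, 83.3]
eef_rot: [-3.14, -0.001, 1.532]
wrist_force: [0.2, 0.1, -0.6]
finger_gap: 37.4
finger_force: 0.0
turn 0.0004 shift [0.984 2.365 0.282] now fix [61.6 88.4] z 83.3 t 6.6
```

```bash
python3 -m creep '0.33 0.79 0 0 0 0;0.33 0.79 0 0 0 0;0.33 0.79 0 0 0 0;0 0 0.64 0 0 0;0 0 0.6 0 0 0;0 0 0 0 0 0' 1; python3 d.py f -33 104 33 1.531
python3 - <<'E'
from h import *
shot('wrist','w2.png',(200,100,520,300),2.4)
E
```

```text
clock: 7.32
eef_pos: [496.7, -278.0, 31.8]
eef_rot: [-3.138, -0.002, 1.532]
wrist_force: [-0.1, -0.4, 0.9]
finger_gap: 0.7
finger_force: 0.0
turn 0.0004 shift [-1.394  0.012 -0.03 ] now fix [-32.5  48.2] z 31.8 t 7.3
```

View pics/w2.png

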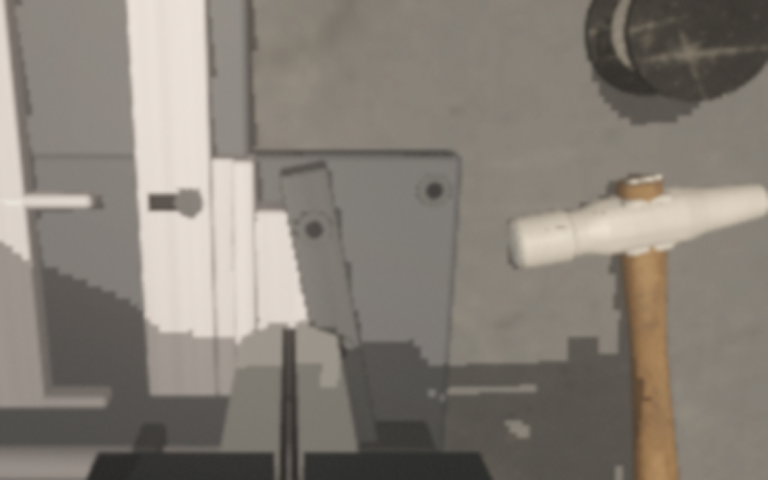

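```bash
python3 -m creep '-0.12 0 0 0 0 0;-0.08 0.01 0 0 0 0;-0.1 0.02 0 0 0 0;-0.1 0.02 0 0 0 0;-0.1 0.02 0 0 0 0;-0.1 0.02 0 0 0 0'; python3 d.py f -42.5 104 33 1.531
```

```text
clock: 8.12
eef_pos: [501.0, -302.6, 34.8]
eef_rot: [3.14, -0.0, 1.532]
wrist_force: [-0.7, 6.9, 6.5]
finger_gap: 0.1
finger_force: 3.7
turn 0.0005 shift [-0.783  0.116  0.044] now fix [-37.8  72.7] z 34.8 t 8.1
```

```bash
python3 -m creep '-0.13 0.02 0 0 0 0;-0.13 0.02 0 0 0 0;-0.13 0.02 0 0 0 0;-0.13 0.02 0 0 0 0;-0.13 0.02 0 0 0 0;-0.13 0.02 0 0 0 0;0 0 0 0 0 0'; python3 d.py f 25 -72 85 1.531
```

```text
clock: 9.0
eef_pos: [504.2, -334.7, 33.9]
eef_rot: [3.141, 0.001, 1.532]
wrist_force: [-0.3, 0.7, 0.3]
finger_gap: 0.4
finger_force: 0.0
turn 0.0003 shift [ 4.415 -1.682 -1.276] now fix [-42.3 104.6] z 33.9 t 9.0
```

```bash
python3 -m creep '0.1 0 0 0 0 0;0 0 -0.65 0 0 0;0.43 -0.17 -0.65 0 0 0;0.98 -0.37 0 0 0 0;0.98 -0.37 0 0 0 0;0.98 -0.37 0 0 0 0;0.95 -0.37 0 0 0 0;0 0 0 0 0 0' 0.35; python3 d.py f 25 -72 23.5 1.531
python3 - <<'E'
from h import *
np.set_printoptions(suppress=True)
for n in('top','scene'):
    c=dict(np.load('/tmp/%s.npz'%n));w=cloud(c).reshape(-1,3)
    m=(w[:,2]>85)&(w[:,0]>350)&(w[:,0]<650)&(w[:,1]>0)&(w[:,1]<420)
    print(n,m.sum(), w[m].min(0) if m.any() else '',w[m].max(0) if m.any() else '')
    m=(w[:,2]>30)&(w[:,0]>350)&(w[:,0]<650)&(w[:,1]>20)&(w[:,1]<420)
    H,_,_=np.histogram2d(w[m,0],w[m,1],[np.arange(350,651,25),np.arange(20,421,25)]);print(H.astype(int))
E
```

```text
clock: 10.0
eef_pos: [444.3, -152.9, 85.7]
eef_rot: [-3.142, -0.0, 1.535]
wrist_force: [-0.6, 0.0, 0.1]
finger_gap: 61.6
finger_force: 0.0
turn 0.0012 shift [-0.066 -0.006  1.554] now fix [ 24.8 -74.6] z 85.7 t 10.0
top 17195 [350.06267652   0.09648395  85.25094113] [ 649.99682804  419.99490125 1015.23427218]
[[ 341  363    0    0    0    0    0    0    0    0    0    0    0    0
     0    0]
 [ 372  383    0    0    0    0    0    0    0    0    0    0    0    0
     3   53]
 [ 395  422    0    0    0    0    0    0    0    0    0    0    0    2
     5   33]
 [ 495  369    0    0    0    0    0    0    0    0    0    0    0    3
     0    0]
 [ 789  117    0    0    0    1    0    0    0    0    0    0    0    0
     0    0]
 [ 971   11    0   48   13    4    0    0    0    0    0    0    0    0
     0    0]
 [  57    0   35   86   81   59   57    0    0    0    0    0    0    0
     0    0]
 [ 311    0   82   81   82   82   85   25    0    0    0    0    0    0
     0    0]
 [ 223   35   92   80   80   81   76    8    0    0    0    0    0    0
     0    0]
 [ 205   80   83   81   
[... 429 characters left out ...]
   0   0   0   0   0  76  87]
 [  0   0   0   0   0   0   0   0   0   0   0   0   0   0  15   6]
 [  0   0   0   0   0   0   0   0   0   0   0   0   0   0   0   0]
 [  0   0   0   0   0   0   0   0   0   0   0   0   0   1   0   0]
 [  0   0   3 118  20   1   0   0   0   0   0   0   0   0   0   0]
 [  0   0 110  77  66  84  58   0   0   0   0   0   0   0   0   0]
 [  0   2 158  53  63  51  56  22   0   0   0   0   0   0   0   0]
 [ 19 106  79  56  50  52  46   5   0   0   0   0   0   1   0   0]
 [ 61 133  52  51  52  51  21   0  72 169 152 153 140 151 124   2]
 [ 45  41  53  55  53  47   4   0 126  68  47  43  45  45  38   1]
 [210 195 201 217 239 197 183 169 284 233 184 140 126 107 109 543]]
```

```bash
python3 -m creep '-0.06 0 0.75 0 0 0;0 0 0.6 0 0 0;0 0 0.2 0 0 0;0 0 0 0 0 0' 0.4; python3 -m creep '0 0 0 0 0 0;0 0 0 0 0 0;0 0 0 0 0 0' 0.9 30;  python3 d.py f 25 -72 23.5 1.531
```

```text
clock: 10.5
eef_pos: [445.0, -157.6, 23.5]
eef_rot: [-3.141, -0.0, 1.532]
wrist_force: [-0.1, -0.5, -0.6]
finger_gap: 56.4
finger_force: 0.0
clock: 10.88
eef_pos: [445.0, -157.3, 23.8]
eef_rot: [3.141, 0.0, 1.532]
wrist_force: [-1.8, 0.4, 0.7]
finger_gap: 30.4
finger_force: 1.4
turn 0.0005 shift [ 0.043 -0.028  0.009] now fix [ 23.9 -70.3] z 23.8 t 10.9
```

```bash
python3 -m creep '0 0 0 0 0 0;0 0 0 0 0 0;0 0 -0.5 0 0 0;0 0 -0.9 0 0 0;0 0 0 0 0 0';  python3 d.py w 485 290 85 1.531
```

```text
clock: 11.5
eef_pos: [445.8, -157.6, 81.3]
eef_rot: [3.138, 0.001, 1.532]
wrist_force: [-0.6, 0.1, -2.4]
finger_gap: 28.9
finger_force: 30.0
turn 0.0005 shift [11.221  0.533 -0.093] now fix [ 23.1 -70. ] z 81.3 t 11.5
```

```bash
python3 -m creep '0.93 0 -0.2 0 0 0;0.93 0 -0.2 0 0 0;0.93 0 -0.2 0 0 0;0.93 0 -0.2 0 0 0;0.93 0 0 0 0 0;0.93 0 0 0 0 0;0.93 0.1 0 0 0 0;0.93 0.1 0 0 0 0;0.93 0.1 0 0 0 0;0.93 0.1 0 0 0 0;0.93 0.1 0 0 0 0;0.93 0 0 0 0 0.05;0 0 0 0 0 0.055;0 0 0 0 0 0.055;0 0 0 0 0 0.05' ;  python3 d.py w 485 290 85 2.33
python3 - <<'E'
from h import *
shot('wrist','w3.png',None,1.25)
E
```

```text
clock: 13.38
eef_pos: [481.5, 287.9, 110.0]
eef_rot: [-3.141, 0.002, 0.867]
wrist_force: [0.4, 0.1, -1.4]
finger_gap: 28.6
finger_force: 30.0
turn -0.4655 shift [-0.023  0.1    0.624] now fix [   5.2 -516.6] z 110.0 t 13.4
```

View pics/w3.png

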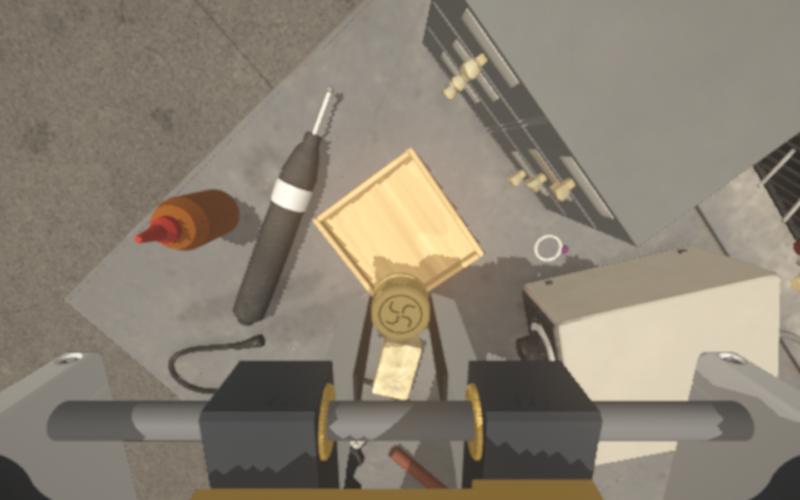

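The view shows the seal held over the near tray edge. The tray rim corners are at (410,148), (483,255) and (313,222), so its centre is at about (398,239).

```bash
python3 - <<'E'
from h import *
c=dict(np.load('/tmp/wrist.npz'))
for u,v in((398,238.5),(410,148),(483,255),(313,222)): print(onplane(c,u/1.25,v/1.25,16).round(1))
w=cloud(c).reshape(-1,3);m=(w[:,2]>105)&(w[:,0]<640)&(w[:,1]>200)&(w[:,1]<400);print(w[m].min(0) if m.any() else 0, np.nanmax(w[m][:,2]) )
E
python3 d.py w 490 289 16.5
```

```text
[489.4 301.6  16. ]
[538.  345.8  16. ]
[530.2 250.2  16. ]
[449.6 351.8  16. ]
[416.95775046 232.42044727 105.00057856] 245.98955779172803
turn -0.0 shift [0.16  0.143 2.337] now fix [   5.2 -516.6] z 110.0 t 13.4
```

```bash
python3 -m creep '0 0 0 0 0 0.055;0 0 0 0 0 0.055;0 0 0 0 0 0'; python3 d.py w 480 294 16.5
```

```text
clock: 13.8
eef_pos: [481.6, 287.9, 110.5]
eef_rot: [-3.142, 0.001, 0.53]
wrist_force: [-0.4, -0.7, -1.2]
finger_gap: 29.1
finger_force: 30.0
turn -0.0 shift [ 0.042 -0.153  2.35 ] now fix [   5.  -516.6] z 110.5 t 13.8
```

```bash
python3 -m creep '0.04 -0.15 0.8 0 0 0;0 0 0.8 0 0 0;0 0 0.5 0 0 0;0 0 0.2 0 0 0;0 0 0.04 0 0 0;0 0 0 0 0 0'; python3 -m creep '0 0 0 0 0 0;0 0 0 0 0 0;0 0 -0.7 0 0 0;0 0 -0.9 0 0 0;0 0 -0.2 0 0 0' 0.5
python3 - <<'E'
from h import *
c=shot('wrist','w4.png',None,1.25)
c=shot('top','top2.png',(140,150,480,250),2.35)
E
```

```text
clock: 14.55
eef_pos: [480.7, 294.2, 18.5]
eef_rot: [3.142, -0.001, 0.528]
wrist_force: [0.5, 0.2, -1.4]
finger_gap: 29.0
finger_force: 30.0
clock: 15.18
eef_pos: [481.2, 294.6, 92.2]
eef_rot: [3.141, -0.004, 0.527]
wrist_force: [-0.3, -0.4, -0.3]
finger_gap: 46.9
finger_force: 0.0
```

View pics/w4.png

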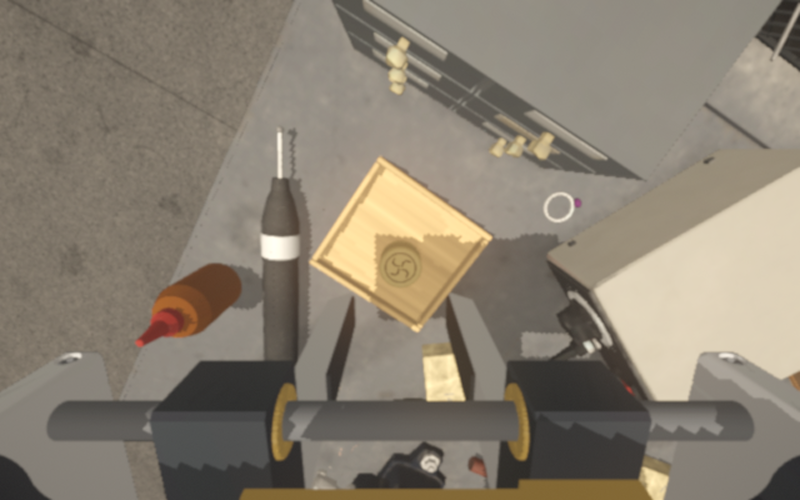

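The seal lies flat in the tray at (400,267). Next I'll look at the loose blanks.

```bash
python3 -m creep '0 0 -0.5 0 0 -0.0533;0 0 -0.5 0 0 -0.0533;0 0 -0.5 0 0 -0.0533;0 0 -0.5 0 0 -0.0533;0 0 -0.5 0 0 -0.0533;0 0 -0.3 0 0 -0.0533;-0.9 -0.2 0 0 0 0;-0.9 -0.2 0 0 0 0;-0.9 -0.2 0 0 0 0;-0.9 -0.2 0 0 0 0;-0.9 -0.2 0 0 0 0;-0.9 -0.2 0 0 0 0;-0.9 -0.2 0 0 0 0;0 0 0 0 0 0'
python3 - <<'E'
from h import *
c=shot('wrist','w5.png',(0,0,640,310),1.25)
E
```

```text
clock: 17.02
eef_pos: [414.0, 43.1, 200.9]
eef_rot: [-3.14, 0.0, 1.529]
wrist_force: [0.1, 0.6, -0.6]
finger_gap: 47.0
finger_force: 0.0
```

View pics/w5.png

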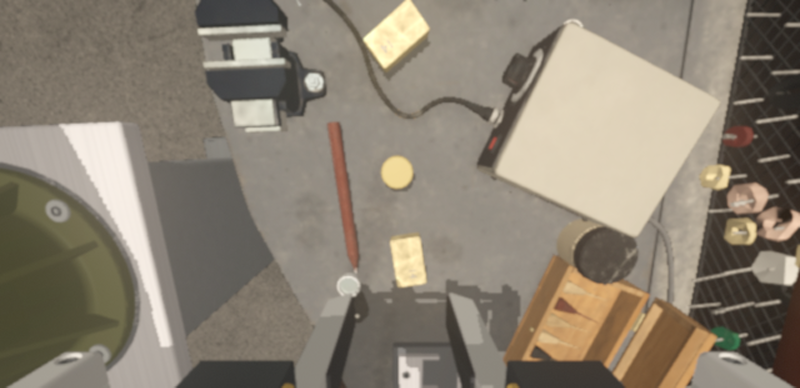

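```bash
cat > m.py <<'E'
from h import *
from d import Q,T0
def blanks(c,seeds,h=20):
    w=cloud(c);z=w[...,2];hsv=cv2.cvtColor(c['color'],cv2.COLOR_RGB2HSV)
    K=c['camera_matrix']
    for n,u,v in seeds:
        m=((abs(z-h)<5)&(hsv[...,1]>50)).astype(np.uint8)
        k,l,st,ce=cv2.connectedComponentsWithStats(m)
        i=l[int(v),int(u)]
        if i==0: print(n,'seed miss',w[int(v),int(u)],hsv[int(v),int(u)]);continue
        vv,uu=np.nonzero(l==i)
        P=np.array([onplane(c,a,b,h)[:2] for a,b in zip(uu,vv)],np.float32)
        r=cv2.minAreaRect(P);(cx,cy),(a,b),ang=r
        L=ang if a>b else ang+90   # long axis direction in world deg
        print(n,'ctr',np.round((cx,cy),1),'mean',P.mean(0).round(1),'size',np.round((a,b),1),'long axis rad',round(np.radians((L+180)%180),3),'fix',(Q.T@(np.array([cx,cy])-T0)).round(1),len(P))
E
python3 - <<'E'
from m import *
c=dict(np.load('/tmp/wrist.npz'))
blanks(c,[('A',397/1.25,35/1.25),('R',397/1.25,172/1.25),('B',408/1.25,260/1.25)])
E
```

```text
A ctr [416.3 218.2] mean [417.4 218.6] size [50.1 30.6] long axis rad 0.628 fix [  67.6 -444.4] 1380
R ctr [411.7 103. ] mean [411.5 103.5] size [28.7 28.3] long axis rad 1.529 fix [  67.5 -329. ] 518
B ctr [419.   15.7] mean [419.  16.] size [29.8 51.1] long axis rad 1.681 fix [  56.8 -242.1] 917
```

```bash
python3 -m creep '0 0 0.9 0 0 -0.0484;0 0 0.9 0 0 0;0 0 0.9 0 0 0;0 0 0.9 0 0 0;0 0 0 0 0 0' 0.45; python3 d.py w 419 15.9 11.5 1.681
```

```text
clock: 17.7
eef_pos: [413.1, 45.2, 55.8]
eef_rot: [-3.136, -0.001, 1.685]
wrist_force: [1.1, 0.1, -0.0]
finger_gap: 52.0
finger_force: 0.0
turn 0.0012 shift [-0.744  0.066  1.107] now fix [  63.8 -271.4] z 55.8 t 17.7
```

```bash
python3 -m creep '-0.73 0.066 0 0 0 0;0 0 0.5 0 0 0;0 0 0.45 0 0 0;0 0 0.12 0 0 0;0 0 0 0 0 0'; python3 d.py w 419 15.9 11.5 1.681
```

```text
clock: 18.32
eef_pos: [421.0, 16.0, 15.8]
eef_rot: [3.141, 0.0, 1.684]
wrist_force: [0.1, -0.1, 0.7]
finger_gap: 51.6
finger_force: 0.0
turn 0.001 shift [ 0.003 -0.049  0.108] now fix [  54.8 -242.5] z 15.8 t 18.3
```

```bash
python3 -m creep '0 -0.03 0.09 0 0 0;0 0 0 0 0 0' ; python3 -m creep '0 0 0 0 0 0;0 0 0 0 0 0;0 0 0 0 0 0;0 0 0 0 0 0' 0.9 45; python3 d.py w 419 15.9 11.5 1.681;python3 -m creep '0 0 -0.5 0 0 0.0477;0 0 -0.9 0 0 0;0 0 -0.5 0 0 0;0 0 0 0 0 0'; python3 d.py f 21 38 85 1.531
```

```text
clock: 18.58
eef_pos: [419.3, 15.6, 11.7]
eef_rot: [3.141, 0.0, 1.684]
wrist_force: [0.3, 0.2, -0.5]
finger_gap: 51.6
finger_force: 0.0
clock: 19.08
eef_pos: [419.4, 15.6, 11.6]
eef_rot: [3.141, 0.0, 1.684]
wrist_force: [0.2, 0.2, 1.9]
finger_gap: 29.6
finger_force: 45.0
turn 0.0009 shift [ 0.009 -0.01   0.001] now fix [  56.4 -242. ] z 11.6 t 19.1
clock: 19.58
eef_pos: [419.7, 15.6, 88.1]
eef_rot: [3.14, 0.0, 1.534]
wrist_force: [1.1, 0.1, -3.1]
finger_gap: 29.5
finger_force: 45.0
turn 0.001 shift [-7.001  0.877  0.079] now fix [  56.1 -242. ] z 88.1 t 19.6
```

```bash
python3 -m creep '-0.875 0.11 0 0 0 0;-0.875 0.11 0 0 0 0;-0.875 0.11 0 0 0 0;-0.875 0.11 0 0 0 0;-0.875 0.11 0 0 0 0;-0.875 0.11 0 0 0 0;-0.875 0.11 0 0 0 0;-0.875 0.107 0 0 0 0;0 0 0 0 0 0;0 0 0 0 0 0'; python3 d.py f 21 38 24 1.531
```

```text
clock: 20.82
eef_pos: [443.5, -264.8, 86.2]
eef_rot: [-3.14, -0.001, 1.534]
wrist_force: [-0.6, 0.1, -3.1]
finger_gap: 29.2
finger_force: 45.0
turn 0.0009 shift [-0.022  0.005  1.555] now fix [21.2 37.1] z 86.2 t 20.8
```

```bash
python3 -m creep '-0.02 0 0.7 0 0 0;0 0 0.5 0 0 0;0 0 0.2 0 0 0;0 0 0.1 0 0 0;0 0 0 0 0 0'; python3 d.py f 21 38 24 1.531
```

```text
clock: 21.45
eef_pos: [444.2, -266.2, 27.8]
eef_rot: [3.141, 0.0, 1.534]
wrist_force: [-0.4, -0.0, -2.3]
finger_gap: 29.2
finger_force: 45.0
turn 0.001 shift [ 0.014 -0.015  0.095] now fix [20.4 38.6] z 27.8 t 21.4
```

```bash
python3 -m creep '0.01 -0.01 0.05 0 0 0;0 0 0.05 0 0 0;0 0 0 0 0 0'; python3 d.py f 21 38 24 1.531
```

```text
clock: 21.82
eef_pos: [443.7, -266.0, 23.6]
eef_rot: [3.141, 0.0, 1.534]
wrist_force: [0.0, 0.2, -1.5]
finger_gap: 29.5
finger_force: 45.0
turn 0.0009 shift [ 0.009 -0.003 -0.01 ] now fix [20.9 38.3] z 23.6 t 21.8
```

```bash
cat >> m.py <<'E'
def seedw(c,p):
    q=c['T'][:3,:3].T@(np.array(p,float)-c['T'][:3,3]);K=c['camera_matrix']
    return K[0,0]*q[0]/q[2]+K[0,2],K[1,1]*q[1]/q[2]+K[1,2]
def seedf(c,x,y,h):
    return seedw(c,np.r_[Q@np.array([x,y])+T0,h])
E
python3 -m creep '0 0 0 0 0 0;0 0 0 0 0 0;0 0 -0.6 0 0 0;0 0 -0.9 0 0 0;0 0 -0.8 0 0 0;0 0 0 0 0 0' 0.5
python3 - <<'E'
from m import *
c=shot('wrist')
s=seedf(c,21,38,32);print(s);blanks(c,[('B',*s)],32)
E
python3 d.py w 416.8 218.4 85 0.628
```

```text
clock: 22.58
eef_pos: [444.5, -266.5, 117.7]
eef_rot: [3.138, 0.002, 1.534]
wrist_force: [-0.8, 0.6, -0.8]
finger_gap: 46.9
finger_force: 0.0
(np.float64(319.47929333282343), np.float64(209.09562511203254))
B ctr [ 442.2 -266.1] mean [ 442.5 -265.6] size [50.6 29.6] long axis rad 1.547 fix [22.4 38.6] 1711
turn 0.2884 shift [  6.569 -10.199   0.776] now fix [20.7 38.4] z 116.0 t 22.6
```

```bash
python3 -m creep '0.93 -0.088 0 0 0 0;0.93 -0.088 0 0 0 0;0.93 -0.088 0 0 0 0;0.93 -0.088 0 0 0 0;0.93 -0.088 0 0 0 0;0.93 -0.088 0 0 0 0;0.93 -0.088 0 0 0 0;0.93 -0.088 0 0 0 0;0.93 -0.088 0 0 0 0;0.93 -0.088 0 0 0 0;0.93 -0.088 0 0 0 0;0.93 -0.088 0 0 0 0;0.93 -0.088 0 0 0 0;0 0 0 0 0 0.0577;0 0 0 0 0 0.0577;0 0 0 0 0 0.0577;0 0 0 0 0 0.0577;0 0 0 0 0 0.0577;0 0 0 0 0 0' 0.45
python3 - <<'E'
from m import *
c=shot('wrist')
for n,p in(('A',(416.8,218.4,20)),('R',(411.7,103,20))):
    s=seedw(c,p);print(s)
    if 0<s[0]<640 and 0<s[1]<400: blanks(c,[(n,*s)])
E
python3 d.py w 416.8 218.4 11.5 0.628
```

```text
clock: 25.0
eef_pos: [415.2, 218.9, 114.4]
eef_rot: [-3.141, 0.002, 0.629]
wrist_force: [-1.0, 0.4, -0.1]
finger_gap: 52.1
finger_force: 0.0
(np.float64(322.6864481785395), np.float64(205.32477963995046))
A ctr [417.4 219.6] mean [417.6 219.8] size [50.4 29.9] long axis rad 0.628 fix [  66.5 -445.8] 1595
(np.float64(411.3089436384621), np.float64(273.18861385791377))
R ctr [414.4 104.4] mean [413.8 104.8] size [32.3 25.4] long axis rad 1.141 fix [  64.9 -330.6] 622
turn 0.0012 shift [0.023 0.032 2.578] now fix [  68.6 -445. ] z 114.6 t 25.1
```

```bash
python3 -m creep '0.04 0.03 0.9 0 0 0;0 0 0.9 0 0 0;0 0 0.5 0 0 0;0 0 0.2 0 0 0;0 0 0 0 0 0'; python3 d.py w 417.1 219.2 11.5 0.628
```

```text
clock: 25.68
eef_pos: [417.6, 219.0, 15.4]
eef_rot: [-3.142, 0.0, 0.629]
wrist_force: [0.4, 0.2, 0.9]
finger_gap: 52.0
finger_force: 0.0
turn 0.0005 shift [-0.008 -0.012  0.097] now fix [  66.2 -445.2] z 15.4 t 25.7
```

```bash
python3 -m creep '0 -0.01 0.09 0 0 0;0 0 0 0 0 0' ; python3 -m creep '0 0 0 0 0 0;0 0 0 0 0 0;0 0 0 0 0 0;0 0 0 0 0 0' 0.9 45; python3 -m creep '0 0 -0.5 0 0 0;0 0 -0.9 0 0 0;0 0 -0.5 0 0 -0.0578;0 0 0 0 0 -0.0578;0 0 0 0 0 -0.0578;0 0 0 0 0 -0.0578;0 0 0 0 0 -0.0578;0 0 0 0 0 0'; python3 d.py f 21 -22 87 1.531
```

```text
clock: 25.92
eef_pos: [417.6, 219.5, 12.2]
eef_rot: [3.141, -0.001, 0.628]
wrist_force: [-0.5, 0.1, 0.8]
finger_gap: 52.0
finger_force: 0.0
clock: 26.42
eef_pos: [417.6, 219.3, 12.0]
eef_rot: [3.141, -0.0, 0.628]
wrist_force: [-0.9, -1.2, 3.4]
finger_gap: 29.1
finger_force: 45.0
clock: 27.42
eef_pos: [417.2, 219.3, 87.6]
eef_rot: [-3.141, 0.0, 1.534]
wrist_force: [-0.8, 0.5, -2.4]
finger_gap: 29.8
finger_force: 45.0
turn 0.0011 shift [-10.587   1.142   0.014] now fix [  66.7 -445.5] z 87.6 t 27.4
```

```bash
python3 -m creep '-0.88 0.095 0 0 0 0;-0.88 0.095 0 0 0 0;-0.88 0.095 0 0 0 0;-0.88 0.095 0 0 0 0;-0.88 0.095 0 0 0 0;-0.88 0.095 0 0 0 0;-0.88 0.095 0 0 0 0;-0.88 0.095 0 0 0 0;-0.88 0.095 0 0 0 0;-0.88 0.095 0 0 0 0;-0.88 0.095 0 0 0 0;-0.88 0.095 0 0 0 0;0 0 0 0 0 0;0 0 0 0 0 0'; python3 d.py f 21 -22 24 1.531;  python3 - <<'E'
from m import *
c=shot('wrist','w6.png',(160,40,480,280),2)
E
```

```text
clock: 29.18
eef_pos: [447.9, -203.9, 87.6]
eef_rot: [-3.141, -0.001, 1.533]
wrist_force: [0.1, 1.0, -2.1]
finger_gap: 29.9
finger_force: 45.0
turn 0.0006 shift [-0.047 -0.045  1.589] now fix [ 19.2 -23.9] z 87.6 t 29.2
```

View pics/w6.png

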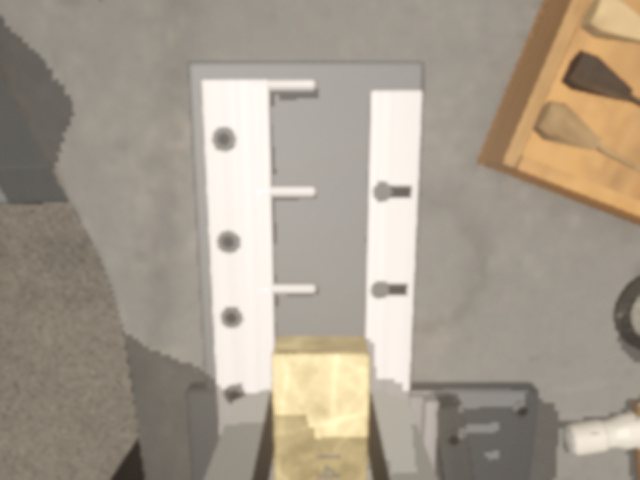

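The bar has retracted and the nests are clear; the held block is at (320,400), above wide_nest_2.

```bash
python3 -m creep '-0.04 -0.045 0.7 0 0 0;0 0 0.5 0 0 0;0 0 0.2 0 0 0;0 0 0.1 0 0 0;0 0 0 0 0 0'; python3 d.py f 21 -22 24 1.531
```

```text
clock: 29.85
eef_pos: [446.5, -205.8, 28.2]
eef_rot: [3.141, 0.0, 1.536]
wrist_force: [-0.0, 0.2, -2.0]
finger_gap: 29.4
finger_force: 45.0
turn 0.0015 shift [ 0.003 -0.013  0.106] now fix [ 20.5 -21.9] z 28.2 t 29.9
```

```bash
python3 -m creep '0 -0.01 0.05 0 0 0;0 0 0.05 0 0 0;0 0 0 0 0 0'; python3 -m creep '0 0 0 0 0 0;0 0 0 0 0 0;0 0 -0.6 0 0 0;0 0 -0.9 0 0 0;0 0 -0.8 0 0 0;0 0 0 0 0 0' 0.5
python3 - <<'E'
from m import *
c=shot('wrist')
blanks(c,[('A',*seedf(c,21,-22,32))],32)
E
python3 d.py w 412 103.5 85
```

```text
clock: 30.22
eef_pos: [446.0, -206.0, 24.0]
eef_rot: [3.141, 0.0, 1.535]
wrist_force: [-0.6, -0.2, -0.6]
finger_gap: 29.4
finger_force: 45.0
clock: 30.98
eef_pos: [446.9, -206.5, 118.0]
eef_rot: [3.138, 0.002, 1.536]
wrist_force: [-0.1, -1.4, 0.3]
finger_gap: 47.4
finger_force: 0.0
A ctr [ 444.5 -205.1] mean [ 445.  -204.4] size [50.6 29.6] long axis rad 1.548 fix [ 22.5 -22.5] 1644
turn -0.0 shift [ 7.705 -1.126  0.784] now fix [ 20.8 -21.6] z 116.4 t 31.0
```

```bash
python3 -m creep '0.963 -0.14 0 0 0 0;0.963 -0.14 0 0 0 0;0.963 -0.14 0 0 0 0;0.963 -0.14 0 0 0 0;0.963 -0.14 0 0 0 0;0.963 -0.14 0 0 0 0;0.963 -0.14 0 0 0 0;0.963 -0.14 0 0 0 0;0 0 0 0 0 0' 0.45
python3 - <<'E'
from m import *
c=shot('wrist')
blanks(c,[('R',*seedw(c,(412,103.5,20)))])
E
python3 d.py w 412 103.5 11.5
```

```text
clock: 32.15
eef_pos: [411.1, 105.2, 114.8]
eef_rot: [-3.14, 0.0, 1.539]
wrist_force: [1.1, 0.1, 0.5]
finger_gap: 51.6
finger_force: 0.0
R ctr [412.  104.3] mean [411.8 104.3] size [29.9 28.7] long axis rad 1.539 fix [  67.3 -330.4] 761
turn -0.0 shift [-0.015  0.017  2.584] now fix [  68.  -330.2] z 114.9 t 32.2
```

```bash
python3 -m creep '0 0.02 0.9 0 0 0;0 0 0.9 0 0 0;0 0 0.5 0 0 0;0 0 0.2 0 0 0;0 0 0.08 0 0 0;0 0 0 0 0 0'; python3 d.py w 412 104.2 11.5;python3 -m creep '0 0 0 0 0 0;0 0 0 0 0 0;0 0 0 0 0 0;0 0 0 0 0 0' 0.9 35; python3 -m creep '0 0 -0.5 0 0 0;0 0 -0.9 0 0 0;0 0 -0.5 0 0 0;0 0 0 0 0 0';  python3 d.py f 21 -72 87 1.531
```

```text
clock: 32.95
eef_pos: [413.1, 103.4, 13.0]
eef_rot: [3.141, -0.0, 1.535]
wrist_force: [-0.5, -0.4, 0.8]
finger_gap: 51.9
finger_force: 0.0
turn -0.0 shift [ 0.018 -0.027  0.038] now fix [  66.2 -329.6] z 13.0 t 33.0
clock: 33.45
eef_pos: [412.9, 103.6, 12.9]
eef_rot: [3.141, -0.0, 1.536]
wrist_force: [-0.8, -0.8, 4.3]
finger_gap: 28.8
finger_force: 35.0
clock: 33.95
eef_pos: [413.3, 103.7, 89.4]
eef_rot: [3.139, -0.0, 1.536]
wrist_force: [-0.5, 0.0, -1.1]
finger_gap: 28.7
finger_force: 35.0
turn 0.0015 shift [-6.446  1.125  0.061] now fix [  66.  -329.8] z 89.4 t 34.0
```

```bash
python3 -m creep '-0.92 0.16 0 0 0 0;-0.92 0.16 0 0 0 0;-0.92 0.16 0 0 0 0;-0.92 0.16 0 0 0 0;-0.92 0.16 0 0 0 0;-0.92 0.16 0 0 0 0;-0.92 0.16 0 0 0 0;0 0 0 0 0 0;0 0 0 0 0 0'; python3 d.py f 21 -71.5 25.5 1.531
```

```text
clock: 35.08
eef_pos: [447.9, -154.8, 87.6]
eef_rot: [-3.14, -0.001, 1.535]
wrist_force: [-0.7, 1.4, -1.6]
finger_gap: 28.8
finger_force: 35.0
turn 0.0014 shift [-0.035  0.004  1.552] now fix [ 21.1 -72.9] z 87.6 t 35.1
```

```bash
python3 -m creep '-0.03 0 0.7 0 0 0;0 0 0.5 0 0 0;0 0 0.2 0 0 0;0 0 0.09 0 0 0;0 0 0.07 0 0 0;0 0 0 0 0 0'; python3 d.py f 21 -71.5 25.5 1.531
```

```text
clock: 35.83
eef_pos: [448.6, -156.6, 26.5]
eef_rot: [3.141, 0.0, 1.536]
wrist_force: [-0.1, 0.7, -0.4]
finger_gap: 28.9
finger_force: 35.0
turn 0.0015 shift [ 0.01  -0.016  0.026] now fix [ 20.4 -71.1] z 26.5 t 35.8
```

```bash
python3 -m creep '0 -0.01 0.04 0 0 0;0 0 0 0 0 0'; python3 -m creep '0 0 0 0 0 0;0 0 0 0 0 0;0 0 -0.6 0 0 0;0 0 -0.9 0 0 0;0 0 -0.8 0 0 0;0 0 0 0 0 0' 0.5
python3 - <<'E'
from m import *
c=shot('wrist')
blanks(c,[('R',*seedf(c,21,-72,32))],32)
E
python3 d.py w 502.5 -457 115
```

```text
clock: 36.08
eef_pos: [448.2, -156.7, 24.9]
eef_rot: [3.141, 0.0, 1.535]
wrist_force: [0.5, 0.7, 1.4]
finger_gap: 28.7
finger_force: 35.0
clock: 36.83
eef_pos: [449.0, -157.0, 118.6]
eef_rot: [3.138, 0.001, 1.536]
wrist_force: [-0.2, -0.3, -0.1]
finger_gap: 46.8
finger_force: 0.0
R ctr [ 447.1 -155.9] mean [ 447. -156.] size [30.  28.8] long axis rad 1.534 fix [ 21.9 -71.8] 810
turn -0.0 shift [-7.455  1.62   0.052] now fix [ 20.7 -71. ] z 117.1 t 36.9
```

```bash
python3 -m creep '-0.93 0.2 0 0 0 0;-0.93 0.2 0 0 0 0;-0.93 0.2 0 0 0 0;-0.93 0.2 0 0 0 0;-0.93 0.2 0 0 0 0;-0.93 0.2 0 0 0 0;-0.93 0.2 0 0 0 0;-0.93 0.2 0 0 0 0;0 0 0 0 0 0' 0.45
python3 - <<'E'
from m import *
c=shot('wrist','w7.png')
blanks(c,[('R',*seedw(c,(502.5,-457,20)))])
E
python3 d.py w 502.5 -457 11.5
```

```text
clock: 38.0
eef_pos: [500.6, -457.7, 114.0]
eef_rot: [-3.14, -0.002, 1.534]
wrist_force: [-0.0, -0.4, -0.4]
finger_gap: 51.4
finger_force: 0.0
R ctr [ 500.3 -454.1] mean [ 500.4 -454.3] size [29.6 29.5] long axis rad 1.534 fix [-43.1 224.1] 775
turn -0.0 shift [-0.014  0.043  2.571] now fix [-43.8 226.3] z 114.3 t 38.0
```

```bash
python3 -m creep '0.055 -0.02 0.9 0 0 0;0 0 0.9 0 0 0;0 0 0.5 0 0 0;0 0 0.2 0 0 0;0 0 0.08 0 0 0;0 0 0 0 0 0'; python3 d.py w 500.4 -454.2 11.5;python3 -m creep '0 0 0 0 0 0;0 0 0 0 0 0;0 0 0 0 0 0;0 0 0 0 0 0' 0.9 35; python3 -m creep '0 0 -0.5 0 0 0;0 0 -0.9 0 0 0;0 0 -0.5 0 0 0;0 0 0 0 0 0';  python3 d.py f 21 -112 87 1.531
```

```text
clock: 38.8
eef_pos: [501.1, -454.3, 14.4]
eef_rot: [3.141, 0.001, 1.536]
wrist_force: [0.1, 0.8, -0.2]
finger_gap: 51.6
finger_force: 0.0
turn -0.0 shift [ 0.003 -0.018  0.072] now fix [-44.  224.3] z 14.4 t 38.8
clock: 39.3
eef_pos: [500.9, -454.2, 13.8]
eef_rot: [3.141, 0.0, 1.536]
wrist_force: [-1.0, 0.2, 2.9]
finger_gap: 28.5
finger_force: 35.0
clock: 39.8
eef_pos: [501.3, -454.5, 91.3]
eef_rot: [3.139, 0.002, 1.536]
wrist_force: [0.3, 0.6, -1.1]
finger_gap: 28.9
finger_force: 35.0
turn 0.0015 shift [ 8.411 -1.628  0.108] now fix [-44.1 224.4] z 91.3 t 39.8
```

```bash
python3 -m creep '0.934 -0.18 0 0 0 0;0.934 -0.18 0 0 0 0;0.934 -0.18 0 0 0 0;0.934 -0.18 0 0 0 0;0.934 -0.18 0 0 0 0;0.934 -0.18 0 0 0 0;0.934 -0.18 0 0 0 0;0.934 -0.18 0 0 0 0;0.934 -0.18 0 0 0 0;0 0 0 0 0 0;0 0 0 0 0 0'; python3 d.py f 21 -112 26 1.531
```

```text
clock: 41.18
eef_pos: [447.7, -116.0, 89.0]
eef_rot: [-3.141, -0.0, 1.536]
wrist_force: [0.8, -0.4, -1.5]
finger_gap: 28.3
finger_force: 35.0
turn 0.0015 shift [0.008 0.045 1.574] now fix [  22.8 -111.7] z 89.0 t 41.2
```

```bash
python3 -m creep '0 0.04 0.7 0 0 0;0 0 0.5 0 0 0;0 0 0.2 0 0 0;0 0 0.09 0 0 0;0 0 0.07 0 0 0;0 0 0 0 0 0'; python3 d.py f 21 -112 26 1.531
```

```text
clock: 41.92
eef_pos: [449.6, -115.9, 27.3]
eef_rot: [3.141, 0.0, 1.536]
wrist_force: [0.1, -1.0, -1.7]
finger_gap: 28.8
finger_force: 35.0
turn 0.0014 shift [ 0.003 -0.001  0.033] now fix [  20.9 -111.9] z 27.3 t 41.9
```

```bash
python3 -m creep '0 0 0.04 0 0 0;0 0 0 0 0 0'; python3 -m creep '0 0 0 0 0 0;0 0 0 0 0 0;0 0 -0.6 0 0 0;0 0 -0.9 0 0 0;-0.7 0 -0.9 0 0 0;-0.7 0 -0.9 0 0 0;-0.7 0 -0.7 0 0 0;-0.6 0 -0.5 0 0 0;0 0 0 0 0 0' 0.5
python3 - <<'E'
from m import *
c=shot('wrist','w8.png',(220,40,460,300),2.3)
for n,y in(('w1',38),('w2',-22),('n1',-72),('n2',-112)): blanks(c,[(n,*seedf(c,21,y,32))],32)
E
```

```text
clock: 42.18
eef_pos: [449.7, -115.9, 25.8]
eef_rot: [3.141, 0.0, 1.536]
wrist_force: [0.8, -0.9, 1.7]
finger_gap: 28.4
finger_force: 35.0
clock: 43.3
eef_pos: [445.8, -224.9, 206.4]
eef_rot: [3.14, 0.001, 1.534]
wrist_force: [-0.8, 0.5, -0.3]
finger_gap: 47.3
finger_force: 0.0
w1 ctr [ 441.8 -265.5] mean [ 441.9 -265.4] size [50.  29.2] long axis rad 1.533 fix [22.8 37.9] 921
w2 ctr [ 444.3 -205.8] mean [ 444.7 -205.3] size [49.6 29.4] long axis rad 1.544 fix [ 22.7 -21.8] 1051
n1 ctr [ 447.2 -157. ] mean [ 446.8 -156.8] size [27.8 28.7] long axis rad 3.104 fix [ 21.8 -70.7] 542
n2 ctr [ 448.2 -116.7] mean [ 448.2 -116.9] size [29.2 28.9] long axis rad 1.533 fix [  22.4 -111. ] 604
```

View pics/w8.png

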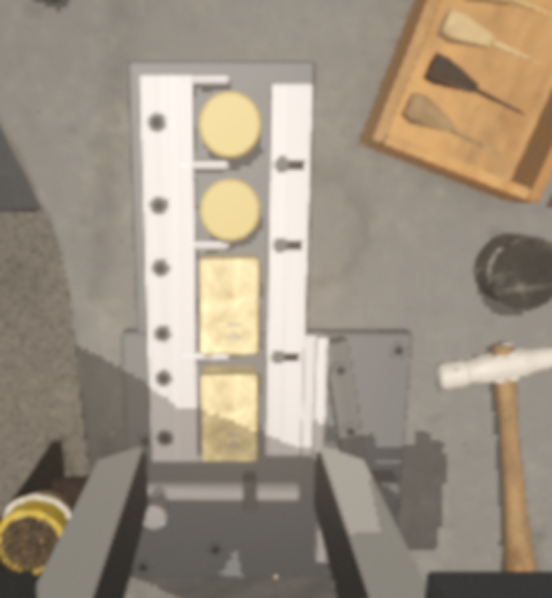

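All four blanks sit flat in their nests: rounds at (230,125) and (230,210), blocks at (229,306) and (229,416). Next, the wedge.

```bash
python3 d.py f -42 146 110 1.531
```

```text
turn 0.0011 shift [-3.747  1.569  2.379] now fix [20.8 -3.9] z 205.2 t 43.4
```

```bash
python3 -m creep '-0.75 0.314 0.47 0 0 0;-0.75 0.314 0.47 0 0 0;-0.75 0.314 0.47 0 0 0;-0.75 0.314 0.47 0 0 0;-0.75 0.314 0.47 0 0 0;0 0 0 0 0 0' 0.5
python3 - <<'E'
from m import *
c=shot('wrist');w=cloud(c).reshape(-1,3);f=(w[:,:2]-T0)@Q
for n,x,y in(('tab',-42,121),('knob',62,88)):
    m=(abs(w[:,2]-53)<4)&(abs(f[:,0]-x)<18)&(abs(f[:,1]-y)<20)
    print(n,m.sum(),f[m].min(0).round(1),f[m].max(0).round(1),np.median(w[m,2]))
E
python3 d.py f -42 146 33 1.531
```

```text
clock: 44.1
eef_pos: [502.6, -375.4, 108.1]
eef_rot: [-3.138, -0.003, 1.535]
wrist_force: [-0.6, 0.5, 1.0]
finger_gap: 47.0
finger_force: 0.0
tab 312 [-47.  113.4] [-34.7 131.3] 52.07452519179624
knob 284 [54.7 80.5] [69.1 93.8] 53.486812910181825
turn 0.0015 shift [-0.034 -0.013  1.913] now fix [-42.5 144.7] z 109.5 t 44.1
```

```bash
python3 -m creep '-0.03 -0.03 0.6 0 0 0;0 0 0.6 0 0 0;0 0 0.5 0 0 0;0 0 0.2 0 0 0;0 0 0 0 0 0;0 0 0 0 0 0' 1; python3 d.py f -41 139 33 1.531
```

```text
clock: 44.9
eef_pos: [502.2, -377.2, 36.4]
eef_rot: [3.141, 0.001, 1.536]
wrist_force: [-0.6, 0.0, 0.3]
finger_gap: 0.2
finger_force: 0.0
turn 0.0015 shift [ 0.204 -0.026  0.084] now fix [-42.  147.2] z 36.4 t 44.9
```

```bash
python3 -m creep '0.1 -0.02 0.05 0 0 0;0.1 -0.02 0.02 0 0 0;0.12 -0.024 0 0 0 0;0.12 -0.024 0 0 0 0;0.12 -0.024 0 0 0 0;0.12 -0.024 0 0 0 0;0.12 -0.024 0 0 0 0;0.12 -0.024 0 0 0 0;0 0 0 0 0 0'; python3 d.py f -31 89 33 1.531
```

```text
clock: 46.02
eef_pos: [495.9, -339.6, 32.8]
eef_rot: [3.141, -0.0, 1.536]
wrist_force: [1.1, -1.3, 0.0]
finger_gap: 0.4
finger_force: 0.9
turn 0.0016 shift [ 0.52  -0.08  -0.004] now fix [-34.2 109.8] z 32.8 t 46.0
```

```bash
python3 -m creep '0.1 -0.02 0 0 0 0;0.1 -0.02 0 0 0 0;0.1 -0.02 0 0 0 0;0.08 -0.016 0 0 0 0;0.06 -0.01 0 0 0 0;0 0 0 0 0 0;0 0 0 0 0 0'; python3 d.py f -31 86 33 1.531
```

```text
clock: 46.9
eef_pos: [493.7, -323.1, 33.3]
eef_rot: [3.139, 0.002, 1.535]
wrist_force: [4.0, -7.1, 1.4]
finger_gap: 0.5
finger_force: 3.7
turn 0.0014 shift [ 0.185 -0.009  0.008] now fix [-31.4  93.4] z 33.3 t 46.9
```

```bash
python3 -m creep '0.05 -0.01 0 0 0 0;0.05 -0.01 0 0 0 0;0.04 -0.01 0 0 0 0;0 0 0 0 0 0;0 0 0 0 0 0'; python3 d.py f -31 86 33 1.531
```

```text
clock: 47.52
eef_pos: [493.2, -318.6, 33.8]
eef_rot: [3.138, 0.004, 1.535]
wrist_force: [5.5, -14.5, 3.0]
finger_gap: 0.1
finger_force: 7.0
turn 0.0013 shift [0.075 0.009 0.02 ] now fix [-30.6  89. ] z 33.8 t 47.5
```

```bash
python3 -m creep '0.05 0 0 0 0 0;0.05 0 0 0 0 0;0 0 0 0 0 0;0 0 0 0 0 0'; python3 d.py f -31 86 33 1.531;python3 -m creep '0.05 0 0 0 0 0;0 0 0 0 0 0;0 0 0 0 0 0'; python3 d.py f -31 86 33 1.531
```

```text
clock: 48.02
eef_pos: [493.6, -316.9, 34.8]
eef_rot: [3.135, 0.008, 1.535]
wrist_force: [4.8, -27.3, 4.8]
finger_gap: 0.5
finger_force: 13.7
turn 0.0012 shift [ 0.032 -0.     0.045] now fix [-31.   87.3] z 34.8 t 48.0
clock: 48.4
eef_pos: [493.7, -316.4, 35.2]
eef_rot: [3.134, 0.011, 1.534]
wrist_force: [2.4, -36.2, 3.7]
finger_gap: 0.7
finger_force: 18.3
turn 0.0011 shift [ 0.018 -0.003  0.054] now fix [-31.1  86.7] z 35.2 t 48.4
```

```bash
python3 -m creep '-0.2 0 0 0 0 0;-0.1 0 -0.4 0 0 0;0 0 -0.9 0 0 0;0 0 0 0 0 0' 0.6
python3 - <<'E'
from m import *
c=shot('wrist');w=cloud(c).reshape(-1,3);f=(w[:,:2]-T0)@Q
for n,x,y in(('tab',-32,70),('knob',62,88)):
    m=(abs(w[:,2]-53)<4)&(abs(f[:,0]-x)<18)&(abs(f[:,1]-y)<20)
    print(n,m.sum(),f[m].min(0).round(1),f[m].max(0).round(1))
for n,y in(('w1',38),('w2',-22),('n1',-72),('n2',-112)): blanks(c,[(n,*seedf(c,24,y,32))],32)
E
python3 d.py f 61.5 88 80 1.531
```

```text
clock: 48.9
eef_pos: [492.8, -322.9, 87.8]
eef_rot: [3.138, 0.002, 1.536]
wrist_force: [0.4, 0.2, -0.9]
finger_gap: 36.4
finger_force: 0.0
tab 382 [-38.7  58. ] [-26.7  75. ]
knob 291 [55.1 80.1] [68.5 94.1]
w1 ctr [ 440.1 -266.4] mean [ 440.  -265.7] size [48.9 30.4] long axis rad 1.526 fix [24.5 38.9] 2479
w2 ctr [ 442.5 -205.8] mean [ 442.5 -205. ] size [49.9 30.3] long axis rad 1.533 fix [ 24.5 -21.8] 3152
n1 seed miss [ 472.96287791 -304.55772341  208.7014047 ] [15 47 43]
n2 seed miss [ 472.68324309 -286.69673248  204.70844767] [60  7 38]
turn 0.0016 shift [ 0.12  -2.283  0.15 ] now fix [-29.8  92.8] z 86.0 t 49.0
```

```bash
python3 -m creep '0.04 -0.77 0 0 0 0;0.04 -0.77 0 0 0 0;0.04 -0.74 0 0 0 0;0 0 0.6 0 0 0;0 0 0.55 0 0 0;0 0 0.1 0 0 0;0 0 0 0 0 0'; python3 d.py f 61.5 88 34 1.531; python3 -m creep '0 0 0 0 0 0;0 0 0 0 0 0;0 0 0 0 0 0;0 0 0 0 0 0' 0.9 15; python3 d.py f 19.5 88 34 1.531
```

```text
clock: 49.82
eef_pos: [400.8, -314.4, 34.7]
eef_rot: [-3.141, -0.001, 1.536]
wrist_force: [0.8, -0.2, 0.7]
finger_gap: 37.2
finger_force: 0.0
turn 0.0015 shift [0.011 0.009 0.017] now fix [61.8 88.4] z 34.7 t 49.8
clock: 50.32
eef_pos: [401.6, -314.8, 35.1]
eef_rot: [3.14, 0.001, 1.535]
wrist_force: [5.2, 0.4, 0.2]
finger_gap: 13.8
finger_force: 15.0
turn 0.0014 shift [0.019 1.039 0.027] now fix [61.  88.8] z 35.1 t 50.3
```

```bash
python3 -m creep '0 0.2 0 0 0 0;0 0.2 0 0 0 0;0 0.2 0 0 0 0;0 0.2 0 0 0 0;0 0.2 0 0 0 0;0 0.05 0 0 0 0;0 0.03 0 0 0 0;0 0 0 0 0 0;0 0 0 0 0 0'; python3 d.py f 19.5 88 34 1.531
```

```text
clock: 51.45
eef_pos: [443.7, -316.4, 35.0]
eef_rot: [-3.14, 0.0, 1.536]
wrist_force: [-7.1, 0.9, 9.5]
finger_gap: 13.3
finger_force: 15.0
turn 0.0015 shift [ 0.017 -0.015  0.024] now fix [18.9 88.7] z 35.0 t 51.5
```

```bash
python3 -m creep '0 0.04 0 0 0 0;0 0 0 0 0 0;0 0 0 0 0 0'; python3 d.py f 19.5 88 34 1.531; python3 -m creep '0 0 0 0 0 0;0 0 0 0 0 0;0 0 -0.5 0 0 0;0 0 -0.9 0 0 0;0.3 0 -0.9 0 0 0;0.7 0 -0.9 0 0 0;0.9 0 -0.9 0 0 0;0.9 0 -0.5 0 0 0;0 0 0 0 0 0' 0.6
python3 - <<'E'
from m import *
c=shot('wrist','w9.png',(220,40,460,300),2.3)
for n,y in(('w1',38),('w2',-22),('n1',-72),('n2',-112)):
    s=seedf(c,24,y,32)
    if s[1]>0: blanks(c,[(n,*s)],32)
w=cloud(c).reshape(-1,3);f=(w[:,:2]-T0)@Q
m=(abs(w[:,2]-53)<4)&(abs(f[:,0]-20)<15)&(abs(f[:,1]-88)<15)
print('knob',m.sum(), f[m].min(0).round(1) if m.any() else 0,f[m].max(0).round(1) if m.any() else 0)
E
```

```text
clock: 51.82
eef_pos: [443.8, -316.3, 34.8]
eef_rot: [-3.137, -0.001, 1.536]
wrist_force: [-18.5, 0.5, 15.6]
finger_gap: 13.5
finger_force: 15.0
turn 0.0015 shift [ 0.016 -0.018  0.021] now fix [18.8 88.6] z 34.8 t 51.8
clock: 52.95
eef_pos: [450.4, -202.8, 220.2]
eef_rot: [3.139, 0.001, 1.538]
wrist_force: [0.4, -0.2, 0.5]
finger_gap: 37.4
finger_force: 0.0
w1 ctr [ 438.8 -265.9] mean [ 439.2 -265.5] size [50.6 28.6] long axis rad 1.541 fix [25.8 38.5] 812
w2 ctr [ 441.8 -204.9] mean [ 442.7 -204.1] size [50.1 28.8] long axis rad 1.537 fix [ 25.2 -22.6] 769
n1 ctr [ 443.6 -156.9] mean [ 443.5 -156.6] size [28.7 27.9] long axis rad 1.538 fix [ 25.3 -70.6] 483
n2 ctr [ 445.2 -117. ] mean [ 445.  -116.8] size [28.1 27.1] long axis rad 1.538 fix [  25.3 -110.6] 519
knob 98 [13.8 79.7] [26.7 93.6]
```

View pics/w9.png

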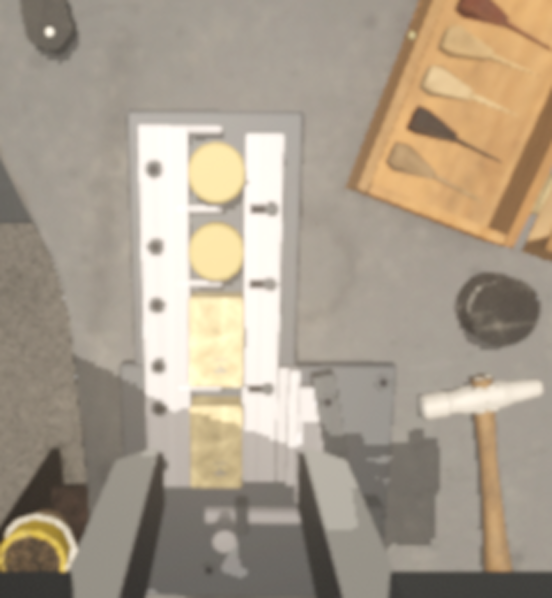

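All four blanks are clamped against the jaw at x≈25, and the knob is home at x≈20, at (224,542). I'm handing the job in.

```bash
python3 -c "
from cell import manip
print(manip.sign_off())"
```

```text
the job is handed in; nothing more can be done
None
```

The changeover is finished and handed in (no verdict came back): the one seal is flat in the tray, two blocks and two rounds are clamped at the jaw in nests that fit, the wedge was jammed with about 36 N, the bolt is home, and I never touched the spool or compound bar.

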